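Fetch the boxed-in flat lens for its photo

TASK

The flat silver lens on top of the clear drawer stack is to be photographed, but the tall black lens, the white lens hood and the cleaning-fluid bottle stand close around it. Set those three upright on the grey side mat, then lift out the flat lens and stand it, glass up, in the middle of the white turntable, and finally put each of the three back in the middle of the felt pad it came from. Set everything down gently without dropping or tipping it.

Things in the scene. Friction and masses are not known exactly. Their poses are not given: they have to be found in the camera images.
- flat_lens_center (a point): Flat silver aluminium lens, 60 mm across, 30 mm high, dark front glass on top, 0.12 kg, on a fixed 2 mm felt pad on top of the drawer stack. The three tall things stand at its left, right and front (as seen with the stack's free back edge away), gaps 5 to 10 mm, centres about 69 mm from its own; behind it lie only a low cap and a pen. Point: its centre, 15 mm above its base, z up.
- tall_lens_center (a point): Tall black lens standing upright, capped, cylinder 62 mm across and 80 mm high (foot 58 mm across), 0.38 kg, on its pad on top of the drawer stack (three tiers of clear acrylic drawers, closed, 240 mm deep, 260 mm wide, top 120 mm above the table; its place and turn vary). Point: its centre, 40 mm above its base, z up.
- hood_center (a point): White lens hood standing upright, an open straight tube 64 mm across outside, 76 mm high, wall 4 mm, 0.07 kg, on top of the drawer stack. Point: its centre, 38 mm above its base, z up.
- bottle_center (a point): Cleaning-fluid bottle standing upright, pale grey-blue with paper band, cylinder 62 mm across up to 59 mm, then a dark flip-top cap 55 mm across, 82 mm high in all, 0.18 kg, on top of the drawer stack. Point: its centre, 41 mm above its base, z up.
- pad_lens: The tall things' felt pads look alike; this is the one on which the tall black lens stands at the start: dark grey felt disc, 68 mm across, 2 mm thick, fixed on top of the drawer stack. Origin: centre of its underside, z up.
- pad_hood: The tall things' felt pads look alike; this is the one on which the white hood stands at the start: dark grey felt disc, 70 mm across, 2 mm thick, fixed on top of the drawer stack. Origin: centre of its underside, z up.
- pad_bottle: The tall things' felt pads look alike; this is the one on which the cleaning-fluid bottle stands at the start: dark grey felt disc, 68 mm across, 2 mm thick, fixed on top of the drawer stack. Origin: centre of its underside, z up.
- side_mat: Grey rubber side mat lying on the table to one side of the drawer stack, 260 mm along its x axis, 160 mm along its y axis, 3 mm thick, fixed; empty at the start, room for three things in a row along x. Origin: centre of its underside.
- turntable: White round photo turntable on the table at the other side of the drawer stack, fixed, does not turn; top disc 140 mm across, its flat top 32 mm above the table, base 150 mm across. Origin: centre of its underside.
Not all that is in view belongs to the job. Leave any green or orange look-alike of the part that bears flat_lens_center alone.

How it is judged:
On the way, in this order (a step that is already met when the one before it is completed fails the run):
1. the tall lens, the hood and the bottle all stand upright on the side mat (x of tall_lens_center in the frame of side_mat between -0.125 and 0.125 m and y of tall_lens_center in the frame of side_mat between -0.075 and 0.075 m and z of tall_lens_center in the frame of side_mat between 0.037 and 0.049 m and angle between each of tall_lens_center, hood_center, bottle_center's own z axis and vertical below 0.12 rad and x of hood_center in the frame of side_mat between -0.125 and 0.125 m and y of hood_center in the frame of side_mat between -0.075 and 0.075 m and z of hood_center in the frame of side_mat between 0.035 and 0.047 m and x of bottle_center in the frame of side_mat between -0.125 and 0.125 m and y of bottle_center in the frame of side_mat between -0.075 and 0.075 m and z of bottle_center in the frame of side_mat between 0.038 and 0.05 m), for 0.2 s.
2. the flat lens stands in the middle of the turntable (horizontal distance between flat_lens_center and turntable below 0.012 m and z of flat_lens_center in the frame of turntable between 0.042 and 0.052 m and angle between flat_lens_center's own z axis and vertical below 0.12 rad and linear speed of flat_lens below 0.03 m/s), for 0.2 s.
At the end, for the whole second after the job is handed in: The flat lens stands upright on the turntable, its centre within 12 mm of the turntable's; the tall lens, the hood and the bottle each stand upright on the pad they came from, centres within 12 mm of the pad's; all at rest and released (all of step 2 and horizontal distance between tall_lens_center and pad_lens below 0.012 m and z of tall_lens_center in the frame of pad_lens between 0.036 and 0.048 m and angle between each of tall_lens_center, hood_center, bottle_center's own z axis and vertical below 0.12 rad and linear speed of each of tall_lens, hood, bottle below 0.03 m/s and horizontal distance between hood_center and pad_hood below 0.012 m and z of hood_center in the frame of pad_hood between 0.034 and 0.046 m and horizontal distance between bottle_center and pad_bottle below 0.012 m and z of bottle_center in the frame of pad_bottle between 0.037 and 0.049 m); the robot touches nothing.
It fails at once if a lens, the hood or the bottle tips over (more than 35 degrees) (angle between any of flat_lens_center, tall_lens_center, hood_center, bottle_center's own z axis and vertical above 0.6 rad).
It fails at once if a lens, the hood or the bottle is dropped (falls untouched faster than 0.7 m/s, a fall of about 25 mm) ((linear speed of flat_lens above 0.7 m/s and contact force between the fingers and flat_lens below 0.05 N) or (linear speed of tall_lens above 0.7 m/s and contact force between the fingers and tall_lens below 0.05 N) or (linear speed of hood above 0.7 m/s and contact force between the fingers and hood below 0.05 N) or (linear speed of bottle above 0.7 m/s and contact force between the fingers and bottle below 0.05 N)).
It also fails if it takes over 134 s, if anything falls off the work surface, if the arm or the gripper's body presses on something with over 40 N, if the wrist force passes 120 N, or if a joint passes its speed limit or range.

ROBOT

A 6-joint arm with a two-finger parallel gripper is mounted at the origin on the work surface. World frame = base frame: x ahead of the robot, y to its left, z up, the work surface at z = 0. Lengths are in m, angles in rad, forces in N, time in s.
With the tool pointing down it reaches from about 0.225 to 0.875 m from the base axis. Payload 3.4 kg.
Tool frame: the origin (TCP) lies at the very end of the fingers, on their centre line; the grasp point (between the pads) lies 19 mm behind it; z points along the fingers, y is the direction in which the jaws open and shut (so a half turn about z gives the same grasp; the last joint's range is limited). The gripper opens to 85 mm and grips with 20 to 120 N. Pads are 22 mm wide; open, the fingers measure 114 mm over their backs; the gripper's body (76 mm by 85 mm) begins 54 mm behind the grasp point. The pads swing forward as they close: fully open they stand 13 mm farther back than shut.
Start: joints at [-1.231, 0.276, 1.505, -0, 1.361, -0.121], TCP at [0.256, -0.515, 0.231] pointing down, gripper open.
Joint ranges: [-2.89, 2.89], [-0.75, 2.08], [0.22, 2.7], [-1.18, 4.32], [0.11, 2.71], [-2.7, 2.7]. Speed limits (rad/s): [2.57, 2.57, 3.14, 3.14, 3.14, 3.14].

INTERFACE

Orientations are given as a unit quaternion [w, x, y, z].
In Python, from rig import telemetry, optics, order gives the robot as it stands.
- The arm moves only by the shell command python3 -m creep 'ROWS' [FORCE]. ROWS is a JSON object of lists of equal length, an entry for each row: "slide": the shift along the world's x, y, z normalised to -1 to 1, where 1 is 0.15 m, a list of three; "twist": the turn, a rotation vector about the world's x, y, z normalised to -1 to 1, where 1 is 360 degrees, a list of three; "fingers": the gripper's target within -1 to 1 (fully open at 1, half-way at 0, shut at -1). A call has 1 to 20 rows; each row is the pose to reach, as a shift and turn from the pose commanded when the call began, turning the shorter way round; what a row does not reach only later rows make up. A row lasts 1/10 s, in which the tool goes at most 50 mm and 8.59 degrees, less where a joint would pass 70% of its speed; a pose out of reach is approached as far as the arm can. A call with a number of a shift or a turn outside -1 to 1 is refused whole. A call with a gripper value outside its range is refused whole. The fingers move at their own pace and stop on an object; FORCE is the grip in N (left out, the last holds). Time passes only in rows, so rows that repeat a pose let the fingers close. It gives the time, the measured TCP pose, the force and the opening at its end, in the units of the state.
- telemetry.get_state(): the state, without advancing time (a new reading comes with each control period).
- optics.get_image(name): name is "scene" or "top"; returns a dict with "img" (480x640x3 uint8, blue, green, red), "depth" (480x640 float32, m along the optical axis (not along the pixel's ray), 0 where there is no reading), "fovy" (degrees; the focal length in pixels is half the picture's height over the tangent of half this angle, whatever the lens; pixels are square), "cx", "cy" (the principal point, pixels), "world_from_camera" (4x4, takes a point from camera to world coordinates). Camera axes: x right, y down, z forward; pixel columns grow to the right and rows downward; lengths in m; the calibration is good to about 2 mm. A picture is of the moment at which its call begins.
- order.sign_off(): hands the job in, once; it reports no verdict.
The state is a dict: "clock": time; "qpos": joint angles; "qd": joint speeds; "effort": joint torques, N m; "position": TCP position; "ee_rot": TCP orientation; "contact_force": force on the tool from outside, world axes, zero at the start; "moment": the same for the moment, N m; "width": finger opening in m.
Only numpy, scipy, OpenCV 4.12 (cv2) and the standard library are available. Lean on these libraries where they do the work, as an engineer would, in place of code of your own. Each camera call takes 0.05 s, during which the arm holds its last target.

## Working session

There is one attempt and no reset: what is moved stays moved. The work goes in short steps, Python scripts to look and compute and a shell command to move; the robot and the scene stay as the last step left them, time stands still between calls to the robot, and variables do not carry over. Pictures are saved under pics/ and viewed, and the job is handed in when it is done.

```bash
ls; mkdir -p pics; python3 - <<'E'
from rig import telemetry, optics
import cv2,numpy as np
print(telemetry.get_state())
for n in("scene","top"):
    d=optics.get_image(n); cv2.imwrite(f"pics/{n}0.png",d["img"]); np.savez(f"pics/{n}0.npz",**d)
    print(n,d["fovy"],d["cx"],d["cy"],d["world_from_camera"])
E
```

```text
pics
{'clock': 0.0, 'qpos': array([-1.23101850e+00,  2.76585052e-01,  1.50613358e+00, -9.29490272e-07,
        1.36073740e+00, -1.20998156e-01]), 'qd': array([-0.00026622,  0.00254045,  0.00120971, -0.0002643 , -0.00061571,
       -0.00064893]), 'effort': array([-3.26013491e-03, -4.16786528e+01, -2.45807058e+01, -6.71172111e-04,
        1.11145808e-02,  1.26332251e-07]), 'position': array([ 0.25548327, -0.51451788,  0.23044523]), 'ee_rot': array([-9.26068712e-04,  9.73577424e-01,  2.28355275e-01, -1.02165684e-04]), 'contact_force': array([ 0.87246412, -0.38525053,  0.09547092]), 'moment': array([-0.07178601, -0.00814314, -0.06245587]), 'width': 0.08474503189254054}
scene 54.03554397838167 315.59197029896706 242.58921622932894 [[ 0.29428901  0.72347253 -0.62448497  1.22163599]
 [ 0.95555121 -0.21058583  0.20633828 -0.21594425]
 [ 0.0177724  -0.65745046 -0.75328815  0.87755072]
 [ 0.          0.          0.          1.        ]]
top 43.063083859769314 318.43324364248974 238.1493360930538 [[-0.01487898 -0.98283325  0.18389513  0.38534389]
 [-0.99986147  0.01325244 -0.0100709   0.00949083]
 [ 0.00746095 -0.1840195  -0.98289428  1.18005793]
 [ 0.          0.          0.          1.        ]]
```

View pics/scene0.png

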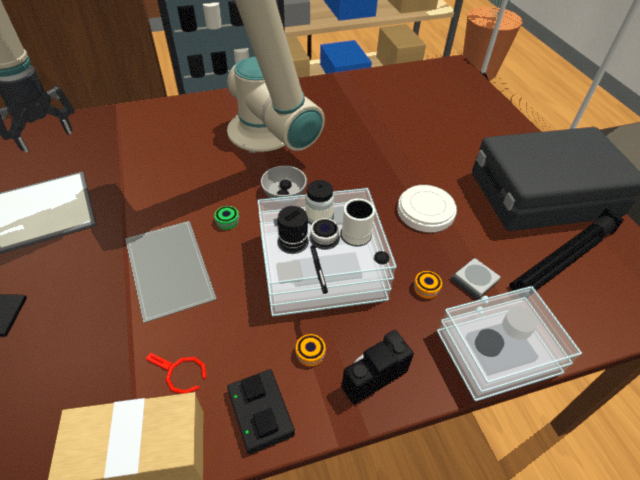

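View pics/top0.png

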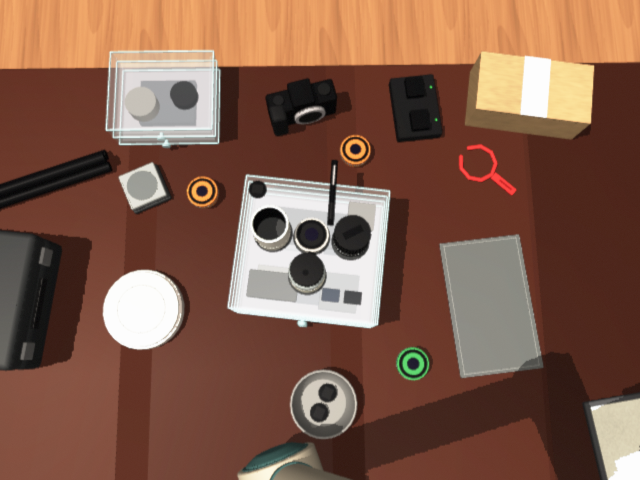

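The pictures agree. In the top view, the hood is at (271,228), the flat lens at (311,235), the tall lens at (351,236) and the bottle at (307,272). The turntable is at (144,310) and the mat at (491,305). Next I'll measure them with depth.

```bash
cat > h.py <<'E'
import numpy as np, cv2
from scipy.optimize import least_squares
def cloud(d):
    f=240/np.tan(np.radians(float(d["fovy"]))/2)
    v,u=np.mgrid[0:480,0:640]; z=d["depth"].astype(float)
    P=np.stack([(u-d["cx"])/f*z,(v-d["cy"])/f*z,z],-1)
    T=d["world_from_camera"]; W=P@T[:3,:3].T+T[:3,3]; W[z<=0]=np.nan
    return W
def sel(W,c,r,zl,zh):
    m=(np.hypot(W[...,0]-c[0],W[...,1]-c[1])<r)&(W[...,2]>zl)&(W[...,2]<zh)
    return m
def fitcirc(p,r=None):
    c0=p.mean(0)
    if r is None:
        s=least_squares(lambda q:np.hypot(*(p-q[:2]).T)-q[2],[*c0,.03],loss='soft_l1',f_scale=.001); return s.x
    return least_squares(lambda q:np.hypot(*(p-q).T)-r,c0,loss='soft_l1',f_scale=.001).x
def disc(xy):
    (c,r)=cv2.minEnclosingCircle(((xy-xy.mean(0))*1000).astype(np.float32)); return np.array(c)/1000+xy.mean(0),r/1000
E
python3 - <<'E'
from h import *
for n in("scene","top"):
    d=np.load(f"pics/{n}0.npz"); W=cloud(d)
    if n=="top":
        for nm,(u,v) in dict(hoodrim=(255,222),flat=(311,235),tall=(351,236),bot=(307,272),tt=(144,310),mat=(491,305),stack=(270,285),t2=(335,215)).items():
            print(nm,W[v-2:v+3,u-2:u+3].reshape(-1,3).mean(0).round(4))
    z=W[...,2]
    for lo,hi in [(.11,.13),(.135,.149),(.15,.165),(.185,.21)]:
        m=(z>lo)&(z<hi)&(np.abs(W[...,1])<.2)&(W[...,0]>.2)&(W[...,0]<.7)
        nl,lab,st,_=cv2.connectedComponentsWithStats(m.astype(np.uint8))
        for i in range(1,nl):
            if st[i,4]>60:
                p=W[lab==i]; c,r=disc(p[:,:2]); print(n,(lo,hi),st[i],"z",np.percentile(p[:,2],[5,50,95]).round(4),"enc",c.round(4),r.round(4))
    for nm,lo,hi in(("tt",.025,.04),("mat",.0015,.006)):
        m=(z>lo)&(z<hi)&(W[...,0]>.1)&(W[...,0]<.7)
        nl,lab,st,_=cv2.connectedComponentsWithStats(m.astype(np.uint8))
        for i in range(1,nl):
            if st[i,4]>1000:
                p=W[lab==i]; c,r=disc(p[:,:2]); print(n,nm,st[i],"zmed",np.median(p[:,2]).round(4),c.round(4),r.round(4),cv2.minAreaRect((p[:,:2]*1000).astype(np.float32)))
E
python3 - <<'E'
import cv2
a=cv2.imread('pics/top0.png');b=cv2.imread('pics/scene0.png')
cv2.imwrite('pics/z.png',cv2.hconcat([cv2.resize(a[160:340,220:400],(400,400)),cv2.resize(b[160:320,240:400],(400,400))]))
E
```

```text
Traceback (most recent call last):
AttributeError: 'float' object has no attribute 'round'
```

View pics/z.png

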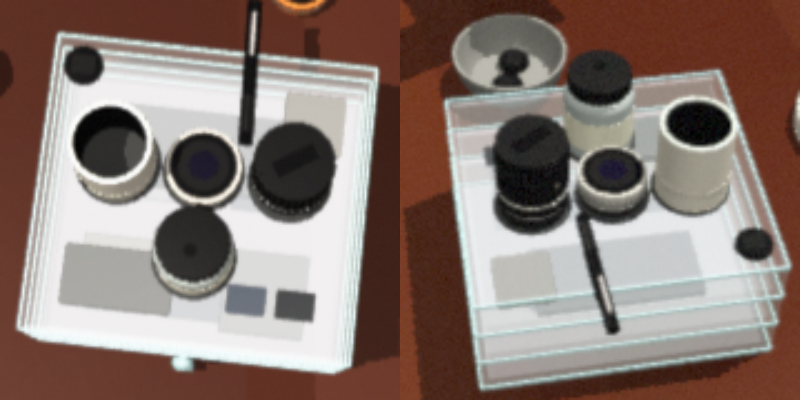

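```bash
cat > m0.py <<'E'
from h import *
R=lambda x:np.round(x,4)
for n in("scene","top"):
    d=np.load(f"pics/{n}0.npz"); W=cloud(d)
    if n=="top":
        for nm,(u,v) in dict(flat=(311,235),tall=(351,236),bot=(307,272),tt=(144,310),mat=(491,305),stack=(270,285),t2=(335,215)).items():
            print(nm,R(np.nanmean(W[v-2:v+3,u-2:u+3].reshape(-1,3),0)))
    z=W[...,2]
    for lo,hi in [(.135,.149),(.15,.165),(.185,.21)]:
        m=(z>lo)&(z<hi)&(np.abs(W[...,1])<.2)&(W[...,0]>.2)&(W[...,0]<.7)
        nl,lab,st,_=cv2.connectedComponentsWithStats(m.astype(np.uint8))
        for i in range(1,nl):
            if st[i,4]>40:
                p=W[lab==i]; c,r=disc(p[:,:2]); print(n,(lo,hi),st[i],"z",R(np.percentile(p[:,2],[5,50,95])),"enc",R(c),R(r))
    for nm,lo,hi in(("tt",.025,.04),("mat",.0015,.006)):
        m=(z>lo)&(z<hi)&(W[...,0]>.1)&(W[...,0]<.7)&(np.abs(W[...,1])<.5)
        nl,lab,st,_=cv2.connectedComponentsWithStats(m.astype(np.uint8))
        for i in range(1,nl):
            if st[i,4]>1000:
                p=W[lab==i]; c,r=disc(p[:,:2]); print(n,nm,st[i],"zmed",R(np.median(p[:,2])),R(c),R(r),cv2.minAreaRect((p[:,:2]*1000).astype(np.float32)))
E
python3 m0.py
```

```text
scene (0.135, 0.149) [274 119  50  20 213] z [0.1355 0.1423 0.1482] enc [0.2016 0.065 ] 0.067
scene (0.135, 0.149) [306 211  27  10  96] z [0.1367 0.1438 0.1486] enc [0.5352 0.0174] 0.0295
scene (0.135, 0.149) [342 227  30  14 134] z [0.1359 0.1424 0.1482] enc [0.6023 0.0794] 0.0311
scene (0.135, 0.149) [311 230  28  14 132] z [0.136  0.1424 0.1485] enc [0.5922 0.0113] 0.0288
scene (0.135, 0.149) [279 237  28  11  89] z [0.1357 0.1434 0.1483] enc [ 0.5891 -0.0577] 0.0282
scene (0.15, 0.165) [276 114  46  19 261] z [0.1506 0.1578 0.1644] enc [0.2017 0.0652] 0.0619
scene (0.15, 0.165) [305 203  29  14 137] z [0.1506 0.157  0.1642] enc [0.5218 0.021 ] 0.0309
scene (0.15, 0.165) [349 210  20   8  87] z [0.151  0.1583 0.1641] enc [0.5766 0.0919] 0.0206
scene (0.15, 0.165) [311 218  28  22 405] z [0.1503 0.152  0.1541] enc [0.5872 0.0123] 0.0309
scene (0.15, 0.165) [342 222  31  15 153] z [0.151  0.157  0.1637] enc [0.6016 0.08  ] 0.0316
scene (0.15, 0.165) [278 230  30  15 143] z [0.1509 0.1571 0.1641] enc [ 0.5848 -0.0564] 0.0301
scene (0.185, 0.21) [276 102  43  18 369] z [0.1861 0.1965
[... 1814 characters left out ...]
 [250 206  39  38 402] z [0.1879 0.1966 0.1999] enc [0.5946 0.0807] 0.032
top (0.185, 0.21) [ 334  215   38   38 1110] z [0.1924 0.2004 0.2036] enc [ 0.5776 -0.0569] 0.0316
top (0.185, 0.21) [289 251  35  38 947] z [0.1986 0.2034 0.2063] enc [0.5181 0.02  ] 0.0297
top (0.185, 0.21) [247 453  65  24 569] z [0.1861 0.198  0.2063] enc [0.2067 0.0659] 0.05
top tt [ 103  271   78   78 4445] zmed 0.0313 [0.4693 0.3314] 0.0741 ((469.90118408203125, 333.3370361328125), (144.66236877441406, 142.3714599609375), 7.043206691741943)
top mat [ 430  226  134  156 7647] zmed 0.0034 [ 0.4769 -0.3386] 0.1618 ((473.4672546386719, -339.1453857421875), (289.9357604980469, 208.10838317871094), 12.095141410827637)
```

```bash
python3 - <<'E'
from h import *
for n in("scene","top"):
    d=np.load(f"pics/{n}0.npz"); W=cloud(d); im=d["img"].astype(int)
    z=W[...,2]
    sat=im.max(-1)-im.min(-1)
    m=(np.abs(z-.003)<.006)&(sat<35)&(W[...,0]>.25)&(W[...,0]<.7)&(W[...,1]<-.2)&(W[...,1]>-.5)
    m=cv2.morphologyEx(m.astype(np.uint8),cv2.MORPH_OPEN,np.ones((5,5)))
    nl,lab,st,_=cv2.connectedComponentsWithStats(m); i=1+st[1:,4].argmax()
    p=W[lab==i]; print(n,cv2.minAreaRect((p[:,:2]*1000).astype(np.float32)),p.mean(0))
    if n=="top":
        for u,v in((331,222),(332,200),(334,165),(258,189)): print(u,v,np.round(W[v,u],4))
E
```

```text
scene ((469.82562255859375, -331.06805419921875), (271.1815490722656, 161.99241638183594), 6.333847999572754) [ 0.48131786 -0.33130721  0.00335063]
top ((470.4564514160156, -335.8309631347656), (263.7274475097656, 168.80140686035156), 5.957520484924316) [ 0.46756459 -0.3328325   0.00283685]
331 222 [ 0.61   -0.0238  0.1323]
332 200 [ 0.6492 -0.0262  0.1348]
334 165 [ 0.7143 -0.0311  0.1328]
258 189 [0.6729 0.1053 0.1281]
```

```bash
python3 -m creep '{"slide":[[0.72,1,0.2],[0.72,1,0.2],[0.72,1,0.2],[0.72,1,0.2]],"twist":[[0,0,0.07],[0,0,0.07],[0,0,0.07],[0,0,0.07]],"fingers":[1,1,1,1]}' 40
python3 -m creep '{"slide":[[0.72,1,0],[0.72,1,0],[0.72,1,0],[0.72,1,0]],"twist":[[0,0,0.07],[0,0,0.07],[0,0,0.07],[0,0,0.07]],"fingers":[1,1,1,1]}'
python3 -m creep '{"slide":[[0.72,1,0],[0.72,1,0],[0.72,1,0],[0.72,1,0],[0.72,1,0],[0.72,1,0]],"twist":[[0,0,0.016],[0,0,0.016],[0,0,0.016],[0,0,0.016],[0,0,0.016],[0,0,0.016]],"fingers":[1,1,1,1,1,1]}'
```

```text
clock: 0.5
position: [0.3647, -0.3626, 0.2615]
ee_rot: [-0.0, 0.9, 0.437, 0.0]
contact_force: [1.1, -0.9, -0.0]
width: 0.0852
clock: 0.9
position: [0.4728, -0.2121, 0.2611]
ee_rot: [-0.0, 0.782, 0.623, 0.0]
contact_force: [0.6, -0.6, -0.0]
width: 0.0853
clock: 1.5
position: [0.5795, -0.0645, 0.2606]
ee_rot: [-0.0, 0.751, 0.66, -0.001]
contact_force: [-0.8, -0.2, -0.8]
width: 0.0852
```

```bash
python3 -m creep '{"slide":[[-0.005,0.057,0],[-0.005,0.057,-0.1],[-0.005,0.057,-0.2],[-0.005,0.057,-0.3],[-0.005,0.057,-0.4],[-0.005,0.057,-0.5],[-0.005,0.057,-0.6],[-0.005,0.057,-0.7],[-0.005,0.057,-0.73],[-0.005,0.057,-0.73]],"twist":[[0,0,0],[0,0,0],[0,0,0],[0,0,0],[0,0,0],[0,0,0],[0,0,0],[0,0,0],[0,0,0],[0,0,0]],"fingers":[1,1,1,1,1,1,1,1,1,1]}'
python3 -m creep '{"slide":[[0,0,0],[0,0,0],[0,0,0],[0,0,0],[0,0,0],[0,0,0],[0,0,0],[0,0,0]],"twist":[[0,0,0],[0,0,0],[0,0,0],[0,0,0],[0,0,0],[0,0,0],[0,0,0],[0,0,0]],"fingers":[-1,-1,-1,-1,-1,-1,-1,-1]}' 40
```

```text
clock: 2.5
position: [0.5779, -0.0571, 0.1514]
ee_rot: [-0.001, 0.752, 0.659, -0.0]
contact_force: [0.2, 0.6, 0.4]
width: 0.0853
clock: 3.3
position: [0.579, -0.0568, 0.153]
ee_rot: [0.001, 0.751, 0.66, 0.0]
contact_force: [-1.4, -1.0, 6.6]
width: 0.0612
```

```bash
python3 -m creep '{"slide":[[0,0,0.03],[0,0,0.07],[0,0,0.12],[0,0,0.2],[0,0,0.35],[0,-0.05,0.5],[0,-0.2,0.6],[0,-0.4,0.6],[0,-0.6,0.6],[0,-0.8,0.6],[0,-1,0.6],[0,-1,0.6]],"twist":[[0,0,0],[0,0,0],[0,0,0],[0,0,0],[0,0,0],[0,0,0],[0,0,0],[0,0,0],[0,0,0],[0,0,0],[0,0,0],[0,0,0]],"fingers":[-1,-1,-1,-1,-1,-1,-1,-1,-1,-1,-1,-1]}'
```

```text
clock: 4.5
position: [0.5791, -0.2109, 0.2423]
ee_rot: [0.002, 0.753, 0.658, -0.001]
contact_force: [0.2, 0.5, -3.6]
width: 0.0614
```

```bash
python3 -m creep '{"slide":[[-0.03,-0.2,0],[-0.07,-0.45,0],[-0.1,-0.7,-0.1],[-0.136,-0.9,-0.3],[-0.136,-0.976,-0.5],[-0.136,-0.976,-0.7],[-0.136,-0.976,-0.85],[-0.136,-0.976,-1],[-0.136,-0.976,-1]],"twist":[[0,0,0],[0,0,0],[0,0,0],[0,0,0],[0,0,0],[0,0,0],[0,0,0],[0,0,0],[0,0,0]],"fingers":[-1,-1,-1,-1,-1,-1,-1,-1,-1]}'
python3 -m creep '{"slide":[[0,0,-0.1],[0,0,-0.2],[0,0,-0.28],[0,0,-0.33],[0,0,-0.36],[0,0,-0.38],[0,0,-0.38]],"twist":[[0,0,0],[0,0,0],[0,0,0],[0,0,0],[0,0,0],[0,0,0],[0,0,0]],"fingers":[-1,-1,-1,-1,-1,-1,-1]}'
```

```text
clock: 5.4
position: [0.5567, -0.3509, 0.0886]
ee_rot: [-0.004, 0.751, 0.66, -0.001]
contact_force: [-1.4, 0.8, -3.2]
width: 0.0611
clock: 6.1
position: [0.5586, -0.3529, 0.0349]
ee_rot: [0.0, 0.751, 0.66, 0.0]
contact_force: [-0.2, 0.6, -3.8]
width: 0.0609
```

```bash
python3 -m creep '{"slide":[[0,0,-0.005],[0,0,-0.01],[0,0,-0.015],[0,0,-0.015]],"twist":[[0,0,0],[0,0,0],[0,0,0],[0,0,0]],"fingers":[-1,-1,-1,-1]}'
```

```text
clock: 6.5
position: [0.5589, -0.3532, 0.0341]
ee_rot: [0.001, 0.751, 0.66, 0.0]
contact_force: [-1.1, 1.5, 5.4]
width: 0.0613
```

```bash
python3 -m creep '{"slide":[[0,0,0],[0,0,0],[0,0,0],[0,0,0],[0,0,0],[0,0,0.1],[0,0,0.3],[0,0,0.6],[0,0,0.9],[0,0,1]],"twist":[[0,0,0],[0,0,0],[0,0,0],[0,0,0],[0,0,0],[0,0,0],[0,0,0],[0,0,0],[0,0,0],[0,0,0]],"fingers":[1,1,1,1,1,1,1,1,1,1]}'
python3 - <<'E'
from h import *
from rig import optics
d=optics.get_image("scene"); cv2.imwrite("pics/s1.png",d["img"])
E
```

```text
clock: 7.5
position: [0.5607, -0.3545, 0.1883]
ee_rot: [0.005, 0.751, 0.66, 0.001]
contact_force: [0.0, 0.2, 0.1]
width: 0.0854
```

View pics/s1.png

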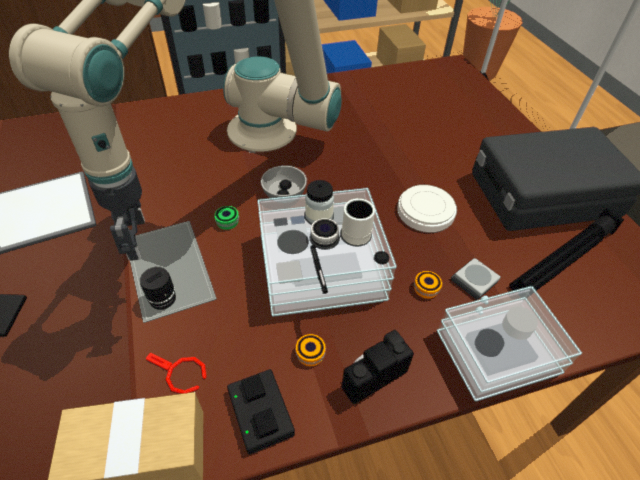

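The tall lens stands upright on the mat at (157,288), and its bare pad shows at (292,241). Next is the hood.

```bash
python3 -m creep '{"slide":[[0.08,0.2,0.3],[0.08,0.5,0.5],[0.08,0.8,0.5],[0.08,1,0.5],[0.08,1,0.5]],"twist":[[0,0,0],[0,0,0],[0,0,0],[0,0,0],[0,0,0]],"fingers":[1,1,1,1,1]}'
python3 -m creep '{"slide":[[0.08,0.33,0],[0.08,0.66,0],[0.08,1,0],[0.08,1,0]],"twist":[[0,0,0],[0,0,0],[0,0,0],[0,0,0]],"fingers":[1,1,1,1]}'
python3 -m creep '{"slide":[[0.08,0.3,0],[0.08,0.6,0],[0.08,0.9,0],[0.08,0.9,0],[0.08,0.9,0],[0.08,0.9,0]],"twist":[[0,0,0],[0,0,0],[0,0,0],[0,0,0],[0,0,0],[0,0,0]],"fingers":[1,1,1,1,1,1]}'
```

```text
clock: 8.05
position: [0.57, -0.1982, 0.2573]
ee_rot: [-0.001, 0.75, 0.661, 0.001]
contact_force: [0.1, -0.4, 0.1]
width: 0.0855
clock: 8.45
position: [0.5818, -0.0477, 0.2565]
ee_rot: [-0.002, 0.75, 0.662, 0.0]
contact_force: [-0.6, -0.0, -0.2]
width: 0.0855
clock: 9.05
position: [0.5947, 0.0804, 0.2569]
ee_rot: [0.0, 0.752, 0.659, -0.001]
contact_force: [0.1, -0.3, 0.2]
width: 0.0854
```

```bash
python3 -m creep '{"slide":[[0.003,0.005,-0.1],[0.003,0.005,-0.25],[0.003,0.005,-0.4],[0.003,0.005,-0.55],[0.003,0.005,-0.65],[0.003,0.005,-0.71],[0.003,0.005,-0.71],[0.003,0.005,-0.71]],"twist":[[0,0,0],[0,0,0],[0,0,0],[0,0,0],[0,0,0],[0,0,0],[0,0,0],[0,0,0]],"fingers":[1,1,1,1,1,1,1,1]}'
python3 -m creep '{"slide":[[0,0,0],[0,0,0],[0,0,0],[0,0,0],[0,0,0],[0,0,0],[0,0,0],[0,0,0]],"twist":[[0,0,0],[0,0,0],[0,0,0],[0,0,0],[0,0,0],[0,0,0],[0,0,0],[0,0,0]],"fingers":[-1,-1,-1,-1,-1,-1,-1,-1]}' 25
```

```text
clock: 9.85
position: [0.5956, 0.0819, 0.1516]
ee_rot: [0.0, 0.752, 0.659, 0.0]
contact_force: [-0.6, 1.4, 0.2]
width: 0.0855
clock: 10.65
position: [0.5959, 0.0827, 0.1524]
ee_rot: [0.001, 0.751, 0.66, 0.001]
contact_force: [-0.2, -1.6, 6.6]
width: 0.0651
```

```bash
python3 -m creep '{"slide":[[0,0,0.03],[0,0,0.07],[0,0,0.15],[0,0,0.3],[0,0,0.45],[0,0,0.6],[0,-0.1,0.7],[0,-0.3,0.7],[-0.1,-0.55,0.7],[-0.2,-0.8,0.7],[-0.3,-1,0.7],[-0.3,-1,0.7]],"twist":[[0,0,0],[0,0,0],[0,0,0],[0,0,0],[0,0,0],[0,0,0],[0,0,0],[0,0,0],[0,0,0],[0,0,0],[0,0,0],[0,0,0]],"fingers":[-1,-1,-1,-1,-1,-1,-1,-1,-1,-1,-1,-1]}'
python3 -m creep '{"slide":[[-0.2,-0.25,0],[-0.4,-0.5,0],[-0.55,-0.75,0],[-0.6,-1,0],[-0.6,-1,0]],"twist":[[0,0,0],[0,0,0],[0,0,0],[0,0,0],[0,0,0]],"fingers":[-1,-1,-1,-1,-1]}'
```

```text
clock: 11.85
position: [0.5483, -0.0705, 0.2569]
ee_rot: [0.001, 0.753, 0.658, -0.001]
contact_force: [0.2, 0.9, -0.4]
width: 0.065
clock: 12.35
position: [0.4596, -0.221, 0.2568]
ee_rot: [0.002, 0.753, 0.658, -0.001]
contact_force: [-0.3, 0.9, -0.4]
width: 0.0648
```

```bash
python3 -m creep '{"slide":[[-0.15,-0.25,0],[-0.3,-0.5,0],[-0.4,-0.75,-0.1],[-0.467,-1,-0.25],[-0.467,-1,-0.4],[-0.467,-1,-0.55],[-0.467,-1,-0.6],[-0.467,-1,-0.6]],"twist":[[0,0,0],[0,0,0],[0,0,0],[0,0,0],[0,0,0],[0,0,0],[0,0,0],[0,0,0]],"fingers":[-1,-1,-1,-1,-1,-1,-1,-1]}'
python3 -m creep '{"slide":[[0,0,-0.15],[0,0,-0.3],[0,0,-0.45],[0,0,-0.6],[0,0,-0.72],[0,0,-0.8],[0,0,-0.84],[0,0,-0.86],[0,0,-0.87],[0,0,-0.88],[0,0,-0.88]],"twist":[[0,0,0],[0,0,0],[0,0,0],[0,0,0],[0,0,0],[0,0,0],[0,0,0],[0,0,0],[0,0,0],[0,0,0],[0,0,0]],"fingers":[-1,-1,-1,-1,-1,-1,-1,-1,-1,-1,-1]}'
```

```text
clock: 13.15
position: [0.3902, -0.366, 0.1654]
ee_rot: [-0.001, 0.751, 0.66, 0.0]
contact_force: [0.7, -0.3, -1.6]
width: 0.0653
clock: 14.25
position: [0.3901, -0.3674, 0.0345]
ee_rot: [0.0, 0.751, 0.66, 0.0]
contact_force: [-0.1, -0.1, -1.1]
width: 0.065
```

```bash
python3 -m creep '{"slide":[[0,0,-0.005],[0,0,-0.01],[0,0,-0.015],[0,0,-0.015]],"twist":[[0,0,0],[0,0,0],[0,0,0],[0,0,0]],"fingers":[-1,-1,-1,-1]}'
```

```text
clock: 14.65
position: [0.3901, -0.3675, 0.0334]
ee_rot: [0.001, 0.751, 0.66, -0.0]
contact_force: [-1.7, 1.6, 9.2]
width: 0.0648
```

```bash
python3 -m creep '{"slide":[[0,0,0],[0,0,0],[0,0,0],[0,0,0],[0,0,0],[0,0,0.1],[0,0,0.3],[0,0,0.6],[0,0,0.9],[0,0,1]],"twist":[[0,0,0],[0,0,0],[0,0,0],[0,0,0],[0,0,0],[0,0,0],[0,0,0],[0,0,0],[0,0,0],[0,0,0]],"fingers":[1,1,1,1,1,1,1,1,1,1]}'
python3 -m creep '{"slide":[[0.07,0.2,0.2],[0.14,0.5,0.5],[0.2,0.8,0.5],[0.28,1,0.5],[0.28,1,0.5]],"twist":[[0,0,-0.02],[0,0,-0.04],[0,0,-0.06],[0,0,-0.08],[0,0,-0.1]],"fingers":[1,1,1,1,1]}'
python3 -m creep '{"slide":[[0.1,0.3,0],[0.2,0.6,0],[0.28,0.9,0],[0.28,1,0],[0.28,1,0]],"twist":[[0,0,-0.02],[0,0,-0.025],[0,0,-0.025],[0,0,-0.025],[0,0,-0.025]],"fingers":[1,1,1,1,1]}'
python3 -m creep '{"slide":[[0.1,0.3,0],[0.2,0.59,0],[0.297,0.59,0],[0.297,0.59,0],[0.297,0.59,0],[0.297,0.59,0]],"twist":[[0,0,0],[0,0,0],[0,0,0],[0,0,0],[0,0,0],[0,0,0]],"fingers":[1,1,1,1,1,1]}'
```

```text
clock: 15.65
position: [0.3916, -0.3691, 0.1866]
ee_rot: [0.004, 0.751, 0.66, -0.0]
contact_force: [-0.4, -0.3, -0.6]
width: 0.0855
clock: 16.15
position: [0.4328, -0.2127, 0.2578]
ee_rot: [-0.0, 0.919, 0.395, 0.001]
contact_force: [0.6, -1.4, 0.2]
width: 0.0853
clock: 16.65
position: [0.4737, -0.0649, 0.2567]
ee_rot: [-0.0, 0.946, 0.324, -0.0]
contact_force: [-0.5, -0.4, -0.5]
width: 0.0855
clock: 17.25
position: [0.5178, 0.0198, 0.2566]
ee_rot: [0.0, 0.947, 0.321, -0.001]
contact_force: [0.8, 0.0, 0.4]
width: 0.0853
```

```bash
python3 -m creep '{"slide":[[0.005,0.007,-0.1],[0.005,0.007,-0.25],[0.005,0.007,-0.4],[0.005,0.007,-0.55],[0.005,0.007,-0.65],[0.005,0.007,-0.74],[0.005,0.007,-0.77],[0.005,0.007,-0.77]],"twist":[[0,0,0],[0,0,0],[0,0,0],[0,0,0],[0,0,0],[0,0,0],[0,0,0],[0,0,0]],"fingers":[1,1,1,1,1,1,1,1]}'
python3 -m creep '{"slide":[[0,0,0],[0,0,0],[0,0,0],[0,0,0],[0,0,0],[0,0,0],[0,0,0],[0,0,0]],"twist":[[0,0,0],[0,0,0],[0,0,0],[0,0,0],[0,0,0],[0,0,0],[0,0,0],[0,0,0]],"fingers":[-1,-1,-1,-1,-1,-1,-1,-1]}' 30
```

```text
clock: 18.05
position: [0.5185, 0.0215, 0.141]
ee_rot: [-0.0, 0.947, 0.321, -0.001]
contact_force: [0.5, 0.1, 0.8]
width: 0.0852
clock: 18.85
position: [0.5199, 0.0222, 0.1424]
ee_rot: [0.001, 0.947, 0.322, 0.001]
contact_force: [-1.4, -0.9, 6.0]
width: 0.0613
```

```bash
python3 -m creep '{"slide":[[0,0,0.03],[0,0,0.07],[0,0,0.15],[0,0,0.3],[0,0,0.4],[-0.05,-0.1,0.5],[-0.1,-0.3,0.5],[-0.15,-0.5,0.5],[-0.2,-0.75,0.5],[-0.25,-1,0.5],[-0.25,-1,0.5]],"twist":[[0,0,0],[0,0,0],[0,0,0],[0,0,0],[0,0,0],[0,0,0],[0,0,0],[0,0,0],[0,0,0],[0,0,0],[0,0,0]],"fingers":[-1,-1,-1,-1,-1,-1,-1,-1,-1,-1,-1]}'
python3 -m creep '{"slide":[[-0.05,-0.2,0],[-0.08,-0.45,0],[-0.1,-0.75,0],[-0.11,-1,0],[-0.11,-1.0,0]],"twist":[[0,0,0],[0,0,0],[0,0,0],[0,0,0],[0,0,0]],"fingers":[-1,-1,-1,-1,-1]}'
python3 -m creep '{"slide":[[0,-0.12,-0.1],[0,-0.12,-0.25],[0,-0.12,-0.4],[0,-0.12,-0.55],[0,-0.12,-0.7],[0,-0.12,-0.85],[0,-0.12,-1],[0,-0.12,-1]],"twist":[[0,0,0],[0,0,0],[0,0,0],[0,0,0],[0,0,0],[0,0,0],[0,0,0],[0,0,0]],"fingers":[-1,-1,-1,-1,-1,-1,-1,-1]}'
```

```text
clock: 19.95
position: [0.4813, -0.1318, 0.2171]
ee_rot: [0.002, 0.947, 0.32, -0.0]
contact_force: [-0.3, 1.4, -1.3]
width: 0.0615
clock: 20.45
position: [0.4657, -0.2821, 0.2167]
ee_rot: [0.002, 0.947, 0.32, -0.0]
contact_force: [-0.3, 0.6, -1.8]
width: 0.0613
clock: 21.25
position: [0.4631, -0.293, 0.0629]
ee_rot: [-0.003, 0.947, 0.323, -0.002]
contact_force: [-0.7, 0.1, -2.5]
width: 0.0614
```

```bash
python3 -m creep '{"slide":[[0,0,-0.12],[0,0,-0.2],[0,0,-0.25],[0,0,-0.27],[0,0,-0.28],[0,0,-0.285],[0,0,-0.29],[0,0,-0.29]],"twist":[[0,0,0],[0,0,0],[0,0,0],[0,0,0],[0,0,0],[0,0,0],[0,0,0],[0,0,0]],"fingers":[-1,-1,-1,-1,-1,-1,-1,-1]}'
```

```text
clock: 22.05
position: [0.4656, -0.2959, 0.0235]
ee_rot: [0.001, 0.947, 0.322, 0.0]
contact_force: [-0.3, 0.2, 0.3]
width: 0.0616
```

```bash
python3 -m creep '{"slide":[[0,0,-0.004],[0,0,-0.004],[0,0,-0.004],[0,0,-0.004],[0,0,-0.004],[0,0,-0.004],[0,0,0.1],[0,0,0.3],[0,0,0.6],[0,0,0.9],[0,0,1]],"twist":[[0,0,0],[0,0,0],[0,0,0],[0,0,0],[0,0,0],[0,0,0],[0,0,0],[0,0,0],[0,0,0],[0,0,0],[0,0,0]],"fingers":[-1,1,1,1,1,1,1,1,1,1,1]}'
python3 -m creep '{"slide":[[0.05,0.2,0.2],[0.14,0.5,0.5],[0.2,0.8,0.4],[0.3,1,0.4],[0.3,1,0.4]],"twist":[[0,0,0.02],[0,0,0.04],[0,0,0.06],[0,0,0.08],[0,0,0.1]],"fingers":[1,1,1,1,1]}'
python3 - <<'E'
from h import *
from rig import optics
for n in("scene","top"):
    d=optics.get_image(n); cv2.imwrite(f"pics/{n}2.png",d["img"]); np.savez(f"pics/{n}2.npz",**d)
a=cv2.imread('pics/scene2.png');b=cv2.imread('pics/top2.png')
cv2.imwrite('pics/z2.png',cv2.hconcat([a[150:400,90:490],b[150:400,200:600]]))
E
```

```text
clock: 23.15
position: [0.4673, -0.2973, 0.1778]
ee_rot: [0.004, 0.947, 0.322, 0.002]
contact_force: [-0.1, -0.5, 0.1]
width: 0.0856
clock: 23.65
position: [0.5113, -0.141, 0.2331]
ee_rot: [-0.001, 0.798, 0.603, 0.001]
contact_force: [-0.8, -1.6, 0.1]
width: 0.0852
```

View pics/z2.png

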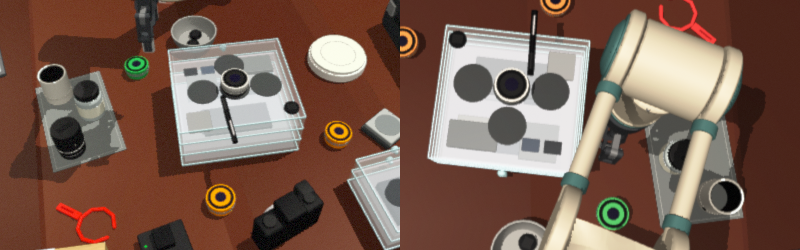

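All three stand upright on the mat and the three bare pads can be seen. I'll measure the pads and the flat lens.

```bash
cat > pads.py <<'E'
from h import *
G=dict(lens=(.5787,-.056),hood=(.5953,.0812),bottle=(.5186,.0208))
import sys
k=sys.argv[1]
for n in("scene","top"):
    d=np.load(f"pics/{n}{k}.npz"); W=cloud(d); g=d["img"].max(-1).astype(int); z=W[...,2]
    for nm,c in G.items():
        m=sel(W,c,.048,.117,.128)&(g<110)
        m=cv2.morphologyEx(m.astype(np.uint8),cv2.MORPH_OPEN,np.ones((5,5)))
        nl,lab,st,_=cv2.connectedComponentsWithStats(m)
        if nl<2: print(n,nm,'none');continue
        i=1+st[1:,4].argmax()
        p=W[lab==i]; e,r=disc(p[:,:2]); print(n,nm,st[i,4],np.median(p[:,2]).round(4),e.round(4),round(r,4),"mean",p[:,:2].mean(0).round(4))
    m=sel(W,(.5856,.0118),.045,.148,.158); p=W[m]; 
    if len(p)>20:
        e,r=disc(p[:,:2]); print(n,"flat",e.round(4),round(r,4),p.mean(0).round(4))
    # stuff
E
python3 pads.py 2
```

```text
scene lens 539 0.1222 [ 0.5783 -0.0551] 0.0326 mean [ 0.5788 -0.0555]
scene hood 538 0.1223 [0.5954 0.0809] 0.0357 mean [0.5956 0.0807]
scene bottle 353 0.1222 [0.5174 0.0213] 0.0338 mean [0.5109 0.0219]
scene flat [0.5859 0.0123] 0.0308 [0.5877 0.0123 0.1517]
top lens 1028 0.1216 [ 0.5778 -0.0568] 0.0331 mean [ 0.5777 -0.0572]
top hood 1094 0.1215 [0.5951 0.0799] 0.0343 mean [0.5947 0.0792]
top bottle 1070 0.1216 [0.5175 0.0202] 0.0331 mean [0.5172 0.02  ]
top flat [0.5842 0.0115] 0.03 [0.5842 0.0114 0.1513]
```

```bash
python3 -m creep '{"slide":[[0.15,0.3,0],[0.3,0.6,0],[0.4,0.9,0],[0.49,1,0],[0.49,1,0],[0.49,1,0],[0.49,1,0]],"twist":[[0,0,0.02],[0,0,0.04],[0,0,0.06],[0,0,0.072],[0,0,0.072],[0,0,0.072],[0,0,0.072]],"fingers":[1,1,1,1,1,1,1]}'
```

```text
clock: 24.45
position: [0.5831, 0.0029, 0.2326]
ee_rot: [-0.0, 0.648, 0.762, -0.001]
contact_force: [-0.5, 0.5, -0.7]
width: 0.0857
```

```bash
python3 -m creep '{"slide":[[0.013,0.06,-0.1],[0.013,0.06,-0.25],[0.013,0.06,-0.4],[0.013,0.06,-0.55],[0.013,0.06,-0.65],[0.013,0.06,-0.7],[0.013,0.06,-0.71],[0.013,0.06,-0.71]],"twist":[[0,0,0],[0,0,0],[0,0,0],[0,0,0],[0,0,0],[0,0,0],[0,0,0],[0,0,0]],"fingers":[1,1,1,1,1,1,1,1]}'
python3 -m creep '{"slide":[[0,0,0],[0,0,0],[0,0,0],[0,0,0],[0,0,0],[0,0,0],[0,0,0],[0,0,0]],"twist":[[0,0,0],[0,0,0],[0,0,0],[0,0,0],[0,0,0],[0,0,0],[0,0,0],[0,0,0]],"fingers":[-1,-1,-1,-1,-1,-1,-1,-1]}' 30
```

```text
clock: 25.25
position: [0.5859, 0.0127, 0.1268]
ee_rot: [0.0, 0.647, 0.763, 0.0]
contact_force: [0.1, -0.3, 0.0]
width: 0.0851
clock: 26.05
position: [0.5862, 0.0133, 0.1276]
ee_rot: [0.001, 0.646, 0.763, 0.0]
contact_force: [-0.3, -0.1, 7.2]
width: 0.0594
```

```bash
python3 -m creep '{"slide":[[0,0,0.03],[0,0,0.07],[0,0,0.15],[0,0,0.25],[0,0.05,0.35],[-0.05,0.15,0.4],[-0.1,0.3,0.4],[-0.2,0.5,0.4],[-0.3,0.75,0.4],[-0.4,1,0.4],[-0.4,1,0.4]],"twist":[[0,0,0],[0,0,0],[0,0,0],[0,0,0],[0,0,0],[0,0,0],[0,0,0],[0,0,0],[0,0,0],[0,0,0],[0,0,0]],"fingers":[-1,-1,-1,-1,-1,-1,-1,-1,-1,-1,-1]}'
python3 -m creep '{"slide":[[-0.07,0.25,0],[-0.15,0.5,0],[-0.25,0.75,0],[-0.35,1,0],[-0.36,1,0],[-0.36,1,0]],"twist":[[0,0,0],[0,0,0],[0,0,0],[0,0,0],[0,0,0],[0,0,0]],"fingers":[-1,-1,-1,-1,-1,-1]}'
```

```text
clock: 27.15
position: [0.5222, 0.1682, 0.1866]
ee_rot: [-0.002, 0.644, 0.765, 0.0]
contact_force: [-0.7, -0.5, -0.1]
width: 0.0593
clock: 27.75
position: [0.4707, 0.3138, 0.1863]
ee_rot: [0.0, 0.645, 0.764, -0.0]
contact_force: [-0.4, -0.2, -1.0]
width: 0.059
```

```bash
python3 -m creep '{"slide":[[0,0.127,0],[0,0.127,-0.15],[0,0.127,-0.3],[0,0.127,-0.45],[0,0.127,-0.6],[0,0.127,-0.75],[0,0.127,-0.86],[0,0.127,-0.93],[0,0.127,-0.96],[0,0.127,-0.98],[0,0.127,-0.98],[0,0.127,-0.98]],"twist":[[0,0,0],[0,0,0],[0,0,0],[0,0,0],[0,0,0],[0,0,0],[0,0,0],[0,0,0],[0,0,0],[0,0,0],[0,0,0],[0,0,0]],"fingers":[-1,-1,-1,-1,-1,-1,-1,-1,-1,-1,-1,-1]}'
```

```text
clock: 28.95
position: [0.4723, 0.3327, 0.0401]
ee_rot: [0.0, 0.646, 0.763, 0.001]
contact_force: [0.0, 0.2, -0.8]
width: 0.0587
```

```bash
python3 -m creep '{"slide":[[0,0,-0.005],[0,0,-0.01],[0,0,-0.015],[0,0,-0.015]],"twist":[[0,0,0],[0,0,0],[0,0,0],[0,0,0]],"fingers":[-1,-1,-1,-1]}'
```

```text
clock: 29.35
position: [0.4718, 0.3326, 0.0376]
ee_rot: [0.0, 0.646, 0.763, 0.0]
contact_force: [-0.5, -0.3, 2.3]
width: 0.0591
```

Contact. I'll release, rise and check.

```bash
python3 -m creep '{"slide":[[0,0,0],[0,0,0],[0,0,0],[0,0,0],[0,0,0],[0,0,0.1],[0,0,0.3],[0,0,0.6],[0,0,0.9],[0,-0.2,1],[0,-0.5,1],[0,-0.8,1],[0,-1,1],[0,-1,1]],"twist":[[0,0,0],[0,0,0],[0,0,0],[0,0,0],[0,0,0],[0,0,0],[0,0,0],[0,0,0],[0,0,0],[0,0,0],[0,0,-0.02],[0,0,-0.035],[0,0,-0.05],[0,0,-0.05]],"fingers":[1,1,1,1,1,1,1,1,1,1,1,1,1,1]}'
cat > snap.py <<'E'
import sys
from h import *
from rig import optics
k=sys.argv[1]
ims=[]
for n in("scene","top"):
    d=optics.get_image(n); cv2.imwrite(f"pics/{n}{k}.png",d["img"]); np.savez(f"pics/{n}{k}.npz",**d); W=cloud(d); z=W[...,2]
    ims.append(d["img"])
    for nm,zt,r in(("tall",.083,.031),("hood",.079,.032),("bottle",.085,.0275)):
        m=(np.abs(z-zt)<.006)&(W[...,0]>.3)&(W[...,0]<.65)&(W[...,1]<-.23)&(W[...,1]>-.45)
        nl,lab,st,_=cv2.connectedComponentsWithStats(m.astype(np.uint8))
        for i in range(1,nl):
            if st[i,4]>80:
                p=W[lab==i]; e,rr=disc(p[:,:2]); print(n,"z~",zt,"zmed",round(np.median(p[:,2]),4),e.round(4),round(rr,4))
    m=sel(W,(.471,.333),.06,.055,.07)
    if m.sum()>50: e,rr=disc(W[m][:,:2]); print(n,"flat on tt",e.round(4),round(rr,4),np.median(W[m][:,2]).round(4))
    m=sel(W,(.471,.333),.1,.026,.038); e,rr=disc(W[m][:,:2]); print(n,"tt",e.round(4),round(rr,4))
    m=sel(W,(.54,.015),.14,.185,.215)
    nl,lab,st,_=cv2.connectedComponentsWithStats(m.astype(np.uint8))
    for i in range(1,nl):
        if st[i,4]>80: p=W[lab==i]; e,rr=disc(p[:,:2]); print(n,"on stack",e.round(4),round(rr,4),np.percentile(p[:,2],90).round(4))
cv2.imwrite(f'pics/z{k}.png',cv2.hconcat([ims[0][150:400,90:490],ims[1][150:400,90:550]][:1]+[cv2.resize(ims[1][150:400,90:490],(400,250))]))
E
python3 snap.py 3
```

```text
clock: 30.75
position: [0.4712, 0.1792, 0.1872]
ee_rot: [0.001, 0.759, 0.651, -0.001]
contact_force: [-1.1, 1.0, 0.3]
width: 0.0856
scene z~ 0.083 zmed 0.079 [ 0.3913 -0.3676] 0.0326
scene z~ 0.083 zmed 0.0849 [ 0.4665 -0.2971] 0.0291
scene z~ 0.083 zmed 0.0824 [ 0.5596 -0.3514] 0.0325
scene z~ 0.079 zmed 0.078 [ 0.3912 -0.3667] 0.0337
scene z~ 0.079 zmed 0.0833 [ 0.4665 -0.2971] 0.0291
scene z~ 0.079 zmed 0.0822 [ 0.5595 -0.3511] 0.0325
scene z~ 0.085 zmed 0.085 [ 0.4665 -0.2971] 0.0291
scene z~ 0.085 zmed 0.0824 [ 0.5608 -0.3511] 0.0314
scene flat on tt [0.4721 0.3315] 0.0322 0.0612
scene tt [0.4733 0.333 ] 0.0739
top z~ 0.083 zmed 0.0821 [ 0.5586 -0.3533] 0.0307
top z~ 0.083 zmed 0.0846 [ 0.4653 -0.2985] 0.0291
top z~ 0.083 zmed 0.0793 [ 0.3898 -0.369 ] 0.0324
top z~ 0.079 zmed 0.0817 [ 0.5588 -0.3525] 0.0313
top z~ 0.079 zmed 0.0833 [ 0.465 -0.299] 0.0291
top z~ 0.079 zmed 0.0784 [ 0.3899 -0.3692] 0.0325
top z~ 0.085 zmed 0.0823 [ 0.5586 -0.3526] 0.0303
top z~ 0.085 zmed 0.0847 [ 0.4655 -0.2982] 0.029
top flat on tt [0.4604 0.3285] 0.0272 0.0606
top tt [0.4387 0.3203] 0.0586
```

View pics/z3.png

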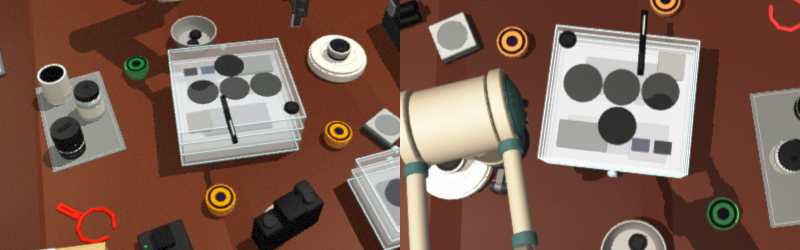

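The flat lens is upright and centred: scene picture (339,48) on the crop, 2 mm from the turntable's centre. Now I'll return the bottle.

```bash
python3 -m creep '{"slide":[[0,-0.3,0],[0,-0.6,0],[0,-0.9,0],[0,-1,0]],"twist":[[0,0,0],[0,0,0],[0,0,0],[0,0,0]],"fingers":[1,1,1,1]}'
python3 -m creep '{"slide":[[0,-0.3,0],[0,-0.6,0],[0,-0.9,0],[0,-1,0]],"twist":[[0,0,0],[0,0,0],[0,0,0],[0,0,0]],"fingers":[1,1,1,1]}'
python3 -m creep '{"slide":[[-0.03,-0.3,0],[-0.03,-0.6,0],[-0.03,-0.9,0],[-0.03,-1,0],[-0.03,-1,0],[-0.03,-1,0],[-0.03,-1,0]],"twist":[[0,0,0],[0,0,0],[0,0,0],[0,0,0],[0,0,0],[0,0,0],[0,0,0]],"fingers":[1,1,1,1,1,1,1]}'
```

```text
clock: 31.25
position: [0.4721, 0.0305, 0.1871]
ee_rot: [0.001, 0.758, 0.653, -0.0]
contact_force: [-0.2, 0.9, 0.7]
width: 0.0854
clock: 31.65
position: [0.4729, -0.1202, 0.1871]
ee_rot: [0.001, 0.758, 0.652, -0.0]
contact_force: [0.4, -0.7, 0.2]
width: 0.0855
clock: 32.35
position: [0.4673, -0.2653, 0.187]
ee_rot: [-0.001, 0.757, 0.653, 0.0]
contact_force: [0.1, -1.3, -0.1]
width: 0.0852
```

```bash
python3 -m creep '{"slide":[[-0.007,-0.1,0],[-0.007,-0.217,0],[-0.007,-0.217,-0.1],[-0.007,-0.217,-0.3],[-0.007,-0.217,-0.5],[-0.007,-0.217,-0.7],[-0.007,-0.217,-0.85],[-0.007,-0.217,-1],[-0.007,-0.217,-1]],"twist":[[0,0,0],[0,0,0],[0,0,0],[0,0,0],[0,0,0],[0,0,0],[0,0,0],[0,0,0],[0,0,0]],"fingers":[1,1,1,1,1,1,1,1,1]}'
python3 -m creep '{"slide":[[0,0,-0.05],[0,0,-0.08],[0,0,-0.08],[0,0,-0.08],[0,0,-0.08],[0,0,-0.08],[0,0,-0.08],[0,0,-0.08],[0,0,-0.08],[0,0,-0.08],[0,0,-0.08]],"twist":[[0,0,0],[0,0,0],[0,0,0],[0,0,0],[0,0,0],[0,0,0],[0,0,0],[0,0,0],[0,0,0],[0,0,0],[0,0,0]],"fingers":[1,1,1,-1,-1,-1,-1,-1,-1,-1,-1]}' 30
```

```text
clock: 33.25
position: [0.4643, -0.2997, 0.0343]
ee_rot: [-0.003, 0.758, 0.653, -0.001]
contact_force: [-0.2, -0.1, 0.5]
width: 0.0854
clock: 34.35
position: [0.4663, -0.3003, 0.0259]
ee_rot: [0.001, 0.758, 0.653, -0.0]
contact_force: [-2.6, 0.3, 6.0]
width: 0.0611
```

```bash
python3 -m creep '{"slide":[[0,0,0.03],[0,0,0.07],[0,0,0.15],[0,0,0.3],[0,0,0.45],[0,0,0.6],[0,0,0.75],[0,0,0.9],[0,0.1,1],[0.07,0.3,1],[0.14,0.5,1],[0.2,0.75,1],[0.25,1,1],[0.25,1,1]],"twist":[[0,0,0],[0,0,0],[0,0,0],[0,0,0],[0,0,0],[0,0,0],[0,0,0],[0,0,0],[0,0,0],[0,0,0],[0,0,0],[0,0,0],[0,0,0],[0,0,0]],"fingers":[-1,-1,-1,-1,-1,-1,-1,-1,-1,-1,-1,-1,-1,-1]}'
python3 -m creep '{"slide":[[0.03,0.25,0],[0.06,0.5,0],[0.09,0.8,0],[0.09,1,0],[0.09,1,0]],"twist":[[0,0,0],[0,0,0],[0,0,0],[0,0,0],[0,0,0]],"fingers":[-1,-1,-1,-1,-1]}'
python3 -m creep '{"slide":[[0,0.123,0],[0,0.123,0],[0,0.123,0],[0,0.123,0]],"twist":[[0,0,0],[0,0,0],[0,0,0],[0,0,0]],"fingers":[-1,-1,-1,-1]}'
```

```text
clock: 35.75
position: [0.5031, -0.1444, 0.1752]
ee_rot: [-0.002, 0.756, 0.654, 0.001]
contact_force: [-1.3, -1.2, -2.4]
width: 0.0611
clock: 36.25
position: [0.516, 0.0038, 0.1752]
ee_rot: [-0.001, 0.756, 0.654, 0.0]
contact_force: [0.5, 0.2, -1.5]
width: 0.061
clock: 36.65
position: [0.517, 0.0174, 0.1751]
ee_rot: [0.0, 0.758, 0.652, -0.0]
contact_force: [0.3, -0.5, -2.0]
width: 0.0614
```

```bash
python3 -m creep '{"slide":[[0.003,0.005,-0.06],[0.003,0.005,-0.11],[0.003,0.005,-0.15],[0.003,0.005,-0.175],[0.003,0.005,-0.185],[0.003,0.005,-0.19],[0.003,0.005,-0.195],[0.003,0.005,-0.2],[0.003,0.005,-0.2]],"twist":[[0,0,0],[0,0,0],[0,0,0],[0,0,0],[0,0,0],[0,0,0],[0,0,0],[0,0,0],[0,0,0]],"fingers":[-1,-1,-1,-1,-1,-1,-1,-1,-1]}'
python3 -m creep '{"slide":[[0,0,-0.004],[0,0,-0.008],[0,0,-0.008],[0,0,-0.008]],"twist":[[0,0,0],[0,0,0],[0,0,0],[0,0,0]],"fingers":[-1,-1,-1,-1]}'
```

```text
clock: 37.55
position: [0.5176, 0.0191, 0.1452]
ee_rot: [0.0, 0.758, 0.653, 0.0]
contact_force: [0.8, -0.2, -1.4]
width: 0.0613
clock: 37.95
position: [0.5178, 0.0191, 0.1449]
ee_rot: [0.0, 0.758, 0.653, 0.0]
contact_force: [-1.3, 0.0, 5.7]
width: 0.0611
```

```bash
python3 -m creep '{"slide":[[0,0,0],[0,0,0],[0,0,0],[0,0,0],[0,0,0],[0,0,0.1],[0,0,0.25],[0,0,0.45],[0,0,0.65],[-0.02,-0.1,0.65],[-0.1,-0.4,0.65],[-0.2,-0.7,0.65],[-0.3,-1,0.65],[-0.3,-1,0.65]],"twist":[[0,0,0],[0,0,0],[0,0,0],[0,0,0],[0,0,0],[0,0,0],[0,0,0],[0,0,0],[0,0,0],[0,0,0],[0,0,0],[0,0,0],[0,0,0],[0,0,0]],"fingers":[1,1,1,1,1,1,1,1,1,1,1,1,1,1]}'
python3 -m creep '{"slide":[[-0.1,-0.3,-0.1],[-0.2,-0.6,-0.2],[-0.3,-0.9,-0.3],[-0.3,-1,-0.3],[-0.3,-1,-0.3]],"twist":[[0,0,0],[0,0,0],[0,0,0],[0,0,0],[0,0,0]],"fingers":[1,1,1,1,1]}'
python3 -m creep '{"slide":[[-0.1,-0.3,-0.1],[-0.2,-0.58,-0.2],[-0.247,-0.58,-0.3],[-0.247,-0.58,-0.3],[-0.247,-0.58,-0.3],[-0.247,-0.58,-0.3]],"twist":[[0,0,0],[0,0,0],[0,0,0],[0,0,0],[0,0,0],[0,0,0]],"fingers":[1,1,1,1,1,1]}'
```

```text
clock: 39.35
position: [0.4705, -0.1361, 0.2406]
ee_rot: [0.0, 0.76, 0.65, -0.002]
contact_force: [-0.2, -0.1, -0.1]
width: 0.0854
clock: 39.85
position: [0.4274, -0.2824, 0.1955]
ee_rot: [-0.0, 0.759, 0.651, 0.0]
contact_force: [0.0, -0.2, -0.0]
width: 0.0854
clock: 40.45
position: [0.3919, -0.3669, 0.1525]
ee_rot: [0.001, 0.757, 0.653, 0.0]
contact_force: [0.7, 0.7, -0.5]
width: 0.0851
```

```bash
python3 -m creep '{"slide":[[-0.007,-0.007,-0.15],[-0.007,-0.007,-0.3],[-0.007,-0.007,-0.45],[-0.007,-0.007,-0.6],[-0.007,-0.007,-0.7],[-0.007,-0.007,-0.78],[-0.007,-0.007,-0.78],[-0.007,-0.007,-0.78],[-0.007,-0.007,-0.78],[-0.007,-0.007,-0.78],[-0.007,-0.007,-0.78],[-0.007,-0.007,-0.78],[-0.007,-0.007,-0.78],[-0.007,-0.007,-0.78],[-0.007,-0.007,-0.78],[-0.007,-0.007,-0.78]],"twist":[[0,0,0],[0,0,0],[0,0,0],[0,0,0],[0,0,0],[0,0,0],[0,0,0],[0,0,0],[0,0,0],[0,0,0],[0,0,0],[0,0,0],[0,0,0],[0,0,0],[0,0,0],[0,0,0]],"fingers":[1,1,1,1,1,1,1,1,-1,-1,-1,-1,-1,-1,-1,-1]}' 25
```

```text
clock: 42.05
position: [0.3901, -0.3696, 0.0357]
ee_rot: [0.001, 0.758, 0.653, 0.0]
contact_force: [0.7, 1.4, 6.7]
width: 0.0651
```

```bash
python3 -m creep '{"slide":[[0,0,0.03],[0,0,0.07],[0,0,0.15],[0,0,0.3],[0,0,0.45],[0,0,0.6],[0,0,0.75],[0,0,0.9],[0.1,0.1,1],[0.2,0.3,1],[0.4,0.5,1],[0.6,0.75,1],[0.7,1,1],[0.7,1,1]],"twist":[[0,0,0],[0,0,0],[0,0,0],[0,0,0],[0,0,0],[0,0,0],[0,0,0],[0,0,0],[0,0,0],[0,0,0],[0,0,0],[0,0,0],[0,0,0],[0,0,0]],"fingers":[-1,-1,-1,-1,-1,-1,-1,-1,-1,-1,-1,-1,-1,-1]}'
python3 -m creep '{"slide":[[0.15,0.2,0.1],[0.35,0.4,0.25],[0.5,0.65,0.4],[0.6,0.85,0.47],[0.66,1,0.47],[0.66,1,0.47]],"twist":[[0,0,0],[0,0,0],[0,0,0],[0,0,0],[0,0,0],[0,0,0]],"fingers":[-1,-1,-1,-1,-1,-1]}'
python3 -m creep '{"slide":[[0,0.2,0],[0,0.4,0],[0,0.65,0],[0,0.9,0],[0,0.99,0],[0,0.99,0],[0,0.99,0]],"twist":[[0,0,0],[0,0,0],[0,0,0],[0,0,0],[0,0,0],[0,0,0],[0,0,0]],"fingers":[-1,-1,-1,-1,-1,-1,-1]}'
```

```text
clock: 43.45
position: [0.4958, -0.2144, 0.1851]
ee_rot: [-0.001, 0.756, 0.655, 0.001]
contact_force: [-0.1, -0.7, -0.5]
width: 0.0649
clock: 44.05
position: [0.5944, -0.0667, 0.2559]
ee_rot: [0.0, 0.757, 0.654, 0.001]
contact_force: [-0.3, -0.2, -2.0]
width: 0.0651
clock: 44.75
position: [0.5934, 0.0779, 0.2549]
ee_rot: [0.001, 0.758, 0.652, -0.001]
contact_force: [-0.1, -0.1, -0.6]
width: 0.0648
```

```bash
python3 -m creep '{"slide":[[0.01,0.007,-0.1],[0.01,0.007,-0.23],[0.01,0.007,-0.36],[0.01,0.007,-0.48],[0.01,0.007,-0.57],[0.01,0.007,-0.62],[0.01,0.007,-0.645],[0.01,0.007,-0.655],[0.01,0.007,-0.66],[0.01,0.007,-0.665],[0.01,0.007,-0.665]],"twist":[[0,0,0],[0,0,0],[0,0,0],[0,0,0],[0,0,0],[0,0,0],[0,0,0],[0,0,0],[0,0,0],[0,0,0],[0,0,0]],"fingers":[-1,-1,-1,-1,-1,-1,-1,-1,-1,-1,-1]}'
python3 -m creep '{"slide":[[0,0,-0.004],[0,0,-0.008],[0,0,-0.012],[0,0,-0.012]],"twist":[[0,0,0],[0,0,0],[0,0,0],[0,0,0]],"fingers":[-1,-1,-1,-1]}'
```

```text
clock: 45.85
position: [0.5952, 0.0806, 0.1556]
ee_rot: [0.0, 0.758, 0.653, 0.0]
contact_force: [-1.0, 0.4, -0.7]
width: 0.0649
clock: 46.25
position: [0.5952, 0.0808, 0.1547]
ee_rot: [0.0, 0.758, 0.653, 0.001]
contact_force: [-2.0, -0.0, 6.4]
width: 0.0648
```

```bash
python3 -m creep '{"slide":[[0,0,0],[0,0,0],[0,0,0],[0,0,0],[0,0,0],[0,0,0.1],[0,0,0.25],[0,0,0.45],[0,0,0.65],[-0.02,-0.1,0.65],[-0.08,-0.4,0.65],[-0.08,-0.7,0.65],[-0.08,-1,0.65],[-0.08,-1,0.65]],"twist":[[0,0,0],[0,0,0],[0,0,0],[0,0,0],[0,0,0],[0,0,0],[0,0,0],[0,0,0],[0,0,0],[0,0,0],[0,0,0],[0,0,0],[0,0,0],[0,0,0]],"fingers":[1,1,1,1,1,1,1,1,1,1,1,1,1,1]}'
python3 -m creep '{"slide":[[-0.08,-0.3,0],[-0.08,-0.6,0],[-0.08,-0.9,-0.1],[-0.08,-1,-0.3],[-0.08,-1,-0.3]],"twist":[[0,0,0],[0,0,0],[0,0,0],[0,0,0],[0,0,0]],"fingers":[1,1,1,1,1]}'
python3 -m creep '{"slide":[[-0.08,-0.3,-0.1],[-0.08,-0.6,-0.2],[-0.08,-0.88,-0.3],[-0.08,-0.88,-0.3],[-0.08,-0.88,-0.3],[-0.08,-0.88,-0.3]],"twist":[[0,0,0],[0,0,0],[0,0,0],[0,0,0],[0,0,0],[0,0,0]],"fingers":[1,1,1,1,1,1]}'
```

```text
clock: 47.65
position: [0.5824, -0.0753, 0.2498]
ee_rot: [0.001, 0.76, 0.65, -0.002]
contact_force: [-0.2, -0.1, 0.4]
width: 0.0854
clock: 48.15
position: [0.5681, -0.2204, 0.2009]
ee_rot: [-0.004, 0.759, 0.651, -0.002]
contact_force: [-0.5, 0.9, 0.2]
width: 0.0854
clock: 48.75
position: [0.5595, -0.3496, 0.1616]
ee_rot: [-0.0, 0.757, 0.653, 0.001]
contact_force: [-0.9, 0.3, 0.2]
width: 0.0856
```

```bash
python3 -m creep '{"slide":[[0,-0.015,-0.15],[0,-0.015,-0.3],[0,-0.015,-0.45],[0,-0.015,-0.6],[0,-0.015,-0.75],[0,-0.015,-0.845],[0,-0.015,-0.845],[0,-0.015,-0.845],[0,-0.015,-0.845],[0,-0.015,-0.845],[0,-0.015,-0.845],[0,-0.015,-0.845],[0,-0.015,-0.845],[0,-0.015,-0.845],[0,-0.015,-0.845],[0,-0.015,-0.845]],"twist":[[0,0,0],[0,0,0],[0,0,0],[0,0,0],[0,0,0],[0,0,0],[0,0,0],[0,0,0],[0,0,0],[0,0,0],[0,0,0],[0,0,0],[0,0,0],[0,0,0],[0,0,0],[0,0,0]],"fingers":[1,1,1,1,1,1,1,1,-1,-1,-1,-1,-1,-1,-1,-1]}' 40
```

```text
clock: 50.35
position: [0.5596, -0.3542, 0.0358]
ee_rot: [0.001, 0.758, 0.653, 0.0]
contact_force: [-0.5, 0.3, 6.1]
width: 0.0612
```

```bash
python3 -m creep '{"slide":[[0,0,0.03],[0,0,0.07],[0,0,0.15],[0,0,0.3],[0,0,0.45],[0,0,0.6],[0,0,0.75],[0,0,0.9],[0,0.1,1],[0.05,0.3,1],[0.1,0.5,1],[0.124,0.75,1],[0.124,1,1],[0.124,1,1]],"twist":[[0,0,0],[0,0,0],[0,0,0],[0,0,0],[0,0,0],[0,0,0],[0,0,0],[0,0,0],[0,0,0],[0,0,0],[0,0,0],[0,0,0],[0,0,0],[0,0,0]],"fingers":[-1,-1,-1,-1,-1,-1,-1,-1,-1,-1,-1,-1,-1,-1]}'
python3 -m creep '{"slide":[[0,0.2,0],[0,0.45,0],[0,0.7,0],[0,0.9,0],[0,0.97,0],[0,0.97,0],[0,0.97,0]],"twist":[[0,0,0],[0,0,0],[0,0,0],[0,0,0],[0,0,0],[0,0,0],[0,0,0]],"fingers":[-1,-1,-1,-1,-1,-1,-1]}'
```

```text
clock: 51.75
position: [0.5763, -0.1969, 0.1841]
ee_rot: [-0.003, 0.756, 0.654, 0.001]
contact_force: [0.3, -0.2, -3.8]
width: 0.0609
clock: 52.45
position: [0.5776, -0.0589, 0.1842]
ee_rot: [0.001, 0.758, 0.653, -0.0]
contact_force: [-0.1, -0.5, -3.7]
width: 0.061
```

```bash
python3 -m creep '{"slide":[[0.003,0.003,-0.06],[0.003,0.003,-0.11],[0.003,0.003,-0.15],[0.003,0.003,-0.175],[0.003,0.003,-0.185],[0.003,0.003,-0.19],[0.003,0.003,-0.195],[0.003,0.003,-0.2],[0.003,0.003,-0.2]],"twist":[[0,0,0],[0,0,0],[0,0,0],[0,0,0],[0,0,0],[0,0,0],[0,0,0],[0,0,0],[0,0,0]],"fingers":[-1,-1,-1,-1,-1,-1,-1,-1,-1]}'
python3 -m creep '{"slide":[[0,0,-0.004],[0,0,-0.008],[0,0,-0.008],[0,0,-0.008]],"twist":[[0,0,0],[0,0,0],[0,0,0],[0,0,0]],"fingers":[-1,-1,-1,-1]}'
```

```text
clock: 53.35
position: [0.5783, -0.0577, 0.1548]
ee_rot: [0.0, 0.758, 0.653, 0.0]
contact_force: [-0.9, 0.7, -0.9]
width: 0.0613
clock: 53.75
position: [0.5783, -0.0577, 0.1548]
ee_rot: [0.001, 0.758, 0.653, 0.001]
contact_force: [-1.5, 0.8, 7.2]
width: 0.0613
```

Contact. I'll release, rise and retreat, then check.

```bash
python3 -m creep '{"slide":[[0,0,0],[0,0,0],[0,0,0],[0,0,0],[0,0,0],[0,0,0.1],[0,0,0.25],[0,0,0.45],[0,0,0.7],[-0.1,-0.1,0.8],[-0.3,-0.4,0.8],[-0.5,-0.7,0.8],[-0.7,-1,0.8],[-0.7,-1,0.8]],"twist":[[0,0,0],[0,0,0],[0,0,0],[0,0,0],[0,0,0],[0,0,0],[0,0,0],[0,0,0],[0,0,0],[0,0,0],[0,0,0],[0,0,0],[0,0,0],[0,0,0]],"fingers":[1,1,1,1,1,1,1,1,1,1,1,1,1,1]}'
python3 -m creep '{"slide":[[-0.2,-0.3,0],[-0.4,-0.6,0],[-0.6,-0.9,0],[-0.6,-1,0],[-0.6,-1,0],[-0.6,-1,0],[-0.6,-1,0]],"twist":[[0,0,0],[0,0,0],[0,0,0],[0,0,0],[0,0,0],[0,0,0],[0,0,0]],"fingers":[1,1,1,1,1,1,1]}'
python3 snap.py 4; python3 pads.py 4
```

```text
clock: 55.15
position: [0.4705, -0.2111, 0.273]
ee_rot: [0.0, 0.759, 0.651, -0.001]
contact_force: [1.3, 0.0, 0.1]
width: 0.0856
clock: 55.85
position: [0.3836, -0.3566, 0.2727]
ee_rot: [-0.0, 0.757, 0.653, 0.0]
contact_force: [0.2, 0.2, -0.4]
width: 0.0852
scene flat on tt [0.4727 0.3314] 0.0321 0.0613
scene tt [0.4728 0.3329] 0.0742
scene on stack [0.5213 0.0225] 0.0298 0.2057
scene on stack [0.5963 0.0815] 0.0331 0.1986
scene on stack [ 0.5802 -0.0568] 0.0321 0.2028
top flat on tt [0.4717 0.3297] 0.0305 0.0608
top tt [0.4695 0.3314] 0.0729
top on stack [0.5952 0.0805] 0.0324 0.1992
top on stack [ 0.5784 -0.0571] 0.0314 0.2031
top on stack [0.5184 0.0196] 0.0295 0.2058
scene lens none
scene hood none
scene bottle none
scene flat [0.5855 0.0121] 0.0445 [0.5609 0.0196 0.1532]
top lens 85 0.1213 [ 0.5835 -0.0139] 0.0135 mean [ 0.5834 -0.0139]
top hood 442 0.1218 [0.6026 0.0811] 0.0236 mean [0.6037 0.0823]
top bottle none
```

View pics/z4.png

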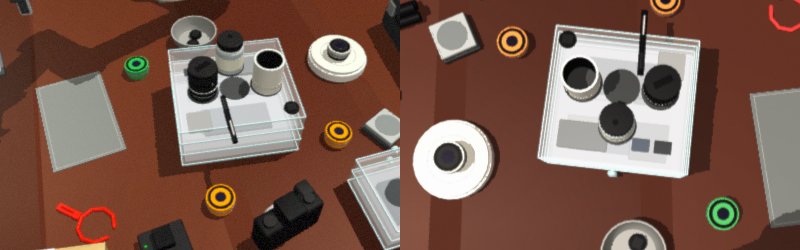

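All three stand upright on their pads, within about 2 mm. The flat lens is within about 2–3 mm of the turntable's centre, and the gripper is clear of everything. Handing in.

```bash
python3 -c "
from rig import order
print(order.sign_off())"
```

```text
the job is handed in; nothing more can be done
None
```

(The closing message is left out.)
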